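# Lock the mould carrier onto the vibrating table's keyhole studs

### The job

Mount the mould carrier on the vibrating table ready for filling: set it down so that the two stud heads come up through the round ends of its keyholes, press it down against the sprung strips and slide it along its slots until it stops, then let go so that it springs up and locks under the heads. The stud bar may be clamped a little forward or back of the middle, so feel for the studs and do not force anything: they bend. Leave the other things where they are.

Things in the scene. Friction and masses are not known exactly. Their poses are not given: they have to be found in the camera images.
- carrier: Mould carrier to be mounted, about 0.45 kg, lying flat on the worktop: aluminium plate 132 (x) x 240 (y) x 5 mm with two black mould cups fixed on it at y = +-77 mm (tops 23 mm up) and a black bar handle across its middle. Origin: centre of the underside; z up, x along the keyholes, y along the handle.
- carrier_grip (a point): Centre of the handle bar, 49 mm above the plate's underside, axes as the carrier's. Bar 14 mm thick (x), 62 mm long (y), 18 mm high, on two 9 mm posts at y = +-25 mm. Grip it from above, across x.
- front_hole (a point): Centre of the front keyhole's round end on the underside, carrier x = -27, y = 0 mm; the rear one is at x = +50, y = 0. Round ends 19 mm across; from each an 11.6 mm wide slot runs towards -x and ends 28 mm from the centre. On the upper face a 3 mm high lock ridge stands beside the slot, 10 to 14 mm from the centre; beyond it the face is plain again.
- shaker: Vibrating table, fixed: white housing on rubber feet, black control panel on its -x side, steel bed 180 (x) x 204 (y) mm with its top 60 mm above the worktop. Origin: on the worktop under the bed's centre; x is the direction in which the carrier is slid home, z up. The studs bend if the carrier is pushed against it with over 60 N.
- bed_middle (a point): Centre of the bed's top. A stud bar lies along x in the bed's middle; two studs stand at x = -51 + d and +26 + d mm, y = 0. Neck 8 mm thick; round bevelled head 16 mm across, underside 11 mm and top 16 mm above the bed. The bar was clamped by hand for the last job: d is anything from -18 to +18 mm and not measured; see it or feel for it.
- sprung_strips (a joint): How far the two white sprung strips beside the studs (74 x 26 mm, y = +-52 mm, moving together) are pressed down, m. 0: they stand 9 mm above the bed, carrying the carrier with the heads in its round holes (carrier origin at x = -24 + d mm from the bed's middle, y = 0, +-1.5 mm). Force 5.5 N at first, 0.8 N more per mm, 12.7 N flush; slippery, friction 0.2.
- home (a point): Bed's middle again, 6 mm above the bed: the carrier's origin when locked, if d = 0. Pressed to under 3 mm above the bed (onto the bed is fine) the ridges pass below the heads; kept down, it slides 24 mm along +x till the slot ends meet the necks; let go, the strips lift it against the heads to 6 mm above the bed, ridges holding it with 2 mm play.
- wood_stamp: Bystander: turned wooden sweets stamp, 38 mm across, 55 mm tall, standing near the front edge. Origin at the centre of its underside.
- kitchen_timer: Bystander: white digital timer lying face up, 62 x 66 x 20 mm, near the front edge. Origin at the centre of its underside.
- pastry_brush: Bystander: pastry brush with a wooden handle, 209 mm long, lying behind the work. Origin at the centre of its underside.
- amber_jar: Bystander: small amber jar with a black lid, 38 mm across, 60 mm tall, behind the work. Origin at the centre of its underside.
- violet_jar: Bystander: small violet jar, 36 mm across, 64 mm tall, behind the work. Origin at the centre of its underside.
- magenta_bottle: Bystander: squeeze bottle with magenta colour, 44 mm across, 166 mm tall, behind the work. Origin at the centre of its underside.
- cream_tub: Bystander: round cream-coloured tub with lid, 70 mm across, 51 mm tall, behind the work on the right. Origin at the centre of its underside.

How it is judged (in metres and radians):
On the way:
1. the stud heads have come up through the round holes: the carrier lies less than 12.5 mm above the bed, in line with it, not yet slid along (x of carrier in the frame of shaker between -0.045 and -0.003 m and y of carrier in the frame of shaker between -0.005 and 0.005 m and z of carrier in the frame of shaker below 0.0725 m and angle between the x axis of carrier and the x axis of shaker, either way round below 0.08 rad), for 0.1 s.
At the end, for the whole second after the job is handed in: The carrier rests released and still, slid home and held down under both stud heads: its underside 4.2 to 7.4 mm above the bed (6 mm when locked), level within 1.4 degrees, its x within -21.5 to +19.5 mm and y within 4 mm of the table's origin, turned less than 3.4 degrees from it (x of carrier in the frame of shaker between -0.0215 and 0.0195 m and y of carrier in the frame of shaker between -0.004 and 0.004 m and z of carrier in the frame of shaker between 0.0642 and 0.0674 m and angle between the x axis of carrier and the x axis of shaker, either way round below 0.06 rad and angle between the z axis of carrier and the z axis of shaker, either way round below 0.025 rad and linear speed of carrier below 0.01 m/s and angular speed of carrier below 0.1 rad/s); the robot touches nothing.
It fails at once if the carrier is pushed against the vibrating table or its studs with more than 60 N (contact force between carrier and shaker above 60 N).
It fails at once if a bystander is shifted by more than 25 mm (distance of any of wood_stamp, kitchen_timer, pastry_brush, amber_jar, violet_jar, magenta_bottle, cream_tub from where it was at the start of the episode above 0.025 m).
It also fails if it takes over 64 s, if anything falls off the work surface, if the arm or the gripper's body presses on something with over 40 N, if the wrist force passes 120 N, or if a joint passes its speed limit or range.

### The arm

A 6-joint arm with a two-finger parallel gripper is mounted at the origin on a cart in front of the work surface, level with it; the furniture and walls round the work are solid. World frame = base frame: x ahead of the robot, y to its left, z up, the work surface at z = 0. Lengths are in mm, angles in degrees, forces in N, time in s.
With the tool pointing down it reaches from about 350 to 850 mm from the base axis. Payload 8.1 kg.
Tool frame: the origin (TCP) lies midway between the tips of the shut fingers; the grasp point (between the pads) lies 19 mm behind it; x points along the fingers, y is the direction in which the jaws open and shut, and the axes are right-handed (so a half turn about x gives the same grasp; the last joint's range is limited). The gripper opens to 85 mm and grips with 20 to 120 N. Pads are 22 mm wide; open, the fingers measure 114 mm over their backs; the gripper's body (76 mm by 85 mm) begins 54 mm behind the grasp point. The pads swing forward as they close: fully open they stand 13 mm farther back than shut.
Start: joints at [-74.851, 7.471, 85.268, -0, 87.261, -4.893], TCP at [205.646, -563.662, 231.292] pointing down, gripper open.
Joint ranges: [-169.43, 169.43], [-51.17, 129.36], [1.28, 143.12], [-76.62, 256.62], [0, 156.53], [-152.29, 152.29]. Speed limits (degrees/s): [136.94, 136.94, 159.86, 180, 180, 180].

### API

Orientations are given as [roll, pitch, yaw] about the fixed x, y, z axes, in that order (R = Rz(yaw) Ry(pitch) Rx(roll)).
In Python, from bench import r gives the robot as it stands.
- The arm moves only by the tool move_arm, never from a script. Its argument "deltas" is a list of rows, each a list of 2 entries, a list of its own where there are three numbers: the shift along the tool's x, y, z in mm, then the turn about the tool's x in degrees. A call has 1 to 12 rows; each row is the pose to reach, as a shift and turn from the pose measured when the call began, along the tool's axes at that moment; what a row does not reach only later rows make up. A row lasts 1/8 s, in which the tool goes at most 62.5 mm and 10.7 degrees, less where a joint would pass 70% of its speed; a pose out of reach is approached as far as the arm can. A call with a gripper value outside its range is refused whole. "jaw" is the opening, from -1 (shut) to 1 (fully open), set as the call begins (left out, the last holds). The fingers move at their own pace and stop on an object; "squeeze" is the grip in N (left out, the last holds). Time passes only in rows, so rows that repeat a pose let the fingers close. It gives the time, the measured TCP pose, the force and the opening at its end, in the units of the state.
- r.sense(): the state, without advancing time (a new reading comes with each control period).
- r.snapshot(name): name is "scene" or "top" or "wrist"; returns (picture, depth): 400x640x3 uint8, red, green, blue; 400x640 float32, mm along the optical axis (not along the pixel's ray), 0 where there is no reading.
- r.get_calibration(name): a dict with "fovy" (degrees; the focal length in pixels is half the picture's height over the tangent of half this angle, whatever the lens; pixels are square), "cx", "cy" (the principal point, pixels), "k1" (the pictures are not rectified: a ray, as slopes to the right and down, at radius r is drawn at 1 + k1 r^2 times it, then the intrinsics apply), "position" and "attitude" of the camera in the world; the wrist camera has in their place "tool_from_camera" (4x4, takes a point from camera to tool coordinates, whose origin is the TCP and whose axes are the tool frame's). Camera axes: x right, y down, z forward; pixel columns grow to the right and rows downward; lengths in mm; the calibration is good to about 2 mm. A picture is of the moment at which its call begins: read the wrist's pose just before it. get_calibration takes no time and is no camera call.
- r.hand_in(): hands the job in, once; it reports no verdict.
The state is a dict: "time": time; "joint_pos": joint angles; "qd": joint speeds; "joint_efforts": joint torques, N m; "tool_pos": TCP position; "tcp_rot": TCP orientation; "ft_force": force on the tool from outside, world axes, zero at the start; "wrist_torque": the same for the moment, N m; "finger_gap": finger opening in mm.
Only numpy, scipy, OpenCV 4.12 (cv2) and the standard library are available. Lean on these libraries where they do the work, as an engineer would, in place of code of your own. Each camera call takes 0.05 s, during which the arm holds its last target. There are 200 camera calls.

## Working session

There is one attempt and no reset: what is moved stays moved. The work goes in short steps, Python scripts to look and compute and a tool call to move; the robot and the scene stay as the last step left them, time stands still between calls to the robot, and variables do not carry over. Pictures are saved under pics/ and viewed, about 8 in all and at most 12, crops included, and the job is handed in when it is done.

Besides the shell and the picture viewer there is one more tool, called after "Call:" as name(argument=value, ...) on one line, values as JSON. move_arm: Moves the arm, as the interface text tells. Its arguments: {"type":"object","properties":{"deltas":{"type":"array","items":{"type":"array"}},"jaw":{"type":"number"},"squeeze":{"type":"number"}},"required":["deltas"]}

```bash
mkdir -p pics; ls; python3 - <<'E'
from bench import r
import cv2,numpy as np
print(r.sense())
for n in ["scene","top","wrist"]:
    c=r.get_calibration(n);print(n,c)
for n in ["scene","top"]:
    p,d=r.snapshot(n);cv2.imwrite(f"pics/{n}0.png",p[:,:,::-1]);np.savez(f"{n}0.npz",p=p,d=d)
E
```

```text
pics
{'time': 0.0, 'joint_pos': array([-7.48495254e+01,  7.51798057e+00,  8.53299419e+01, -7.47310569e-04,
        8.72627600e+01, -4.89328562e+00]), 'qd': array([-0.0586758 ,  0.0117914 ,  0.02069988, -0.14071097,  0.00948148,
        0.00269236]), 'joint_efforts': array([ 1.69908370e-03, -5.69395530e+01, -5.00547123e+01, -7.07094432e-05,
        1.47752592e-02, -3.62220180e-05]), 'tool_pos': array([ 205.50831541, -563.10459661,  230.20815574]), 'tcp_rot': array([-94.50691693,  89.88931502, 105.5368797 ]), 'ft_force': array([-0.39746254,  0.44687693, -0.56439052]), 'wrist_torque': array([-0.00096838, -0.0417626 , -0.01357409]), 'finger_gap': 85.49576340646857}
scene {'fovy': 51.55231848804681, 'cx': 315.67802019254606, 'cy': 199.63158711057397, 'k1': -0.06922266230216785, 'position': array([-365.82953119,  787.08939655,  683.80592215]), 'attitude': array([-116.4845165 ,   -0.42047352, -129.80789905])}
top {'fovy': 56.67373072350905, 'cx': 317.6371522871894, 'cy': 200.28035678913278, 'k1': 0.016258231907729865, 'position': array([ 500.77545555,   39.32737165, 1027.84542727]), 'attitude': array([-175.88376379,   -0.45820868,  -90.70223086])}
wrist {'fovy': 64.54103177412026, 'cx': 318.0917481063963, 'cy': 201.80952884974892, 'k1': -0.012330608376006651, 'tool_from_camera': array([[ 7.74235958e-04, -3.15660819e-01,  9.48871776e-01,
        -1.43589283e+02],
       [ 9.99999687e-01,  8.72314753e-05, -7.86934731e-04,
         1.01665933e+00],
       [ 1.65632976e-04,  9.48872088e-01,  3.15660787e-01,
        -8.13371338e+01],
       [ 0.00000000e+00,  0.00000000e+00,  0.00000000e+00,
         1.00000000e+00]])}
```

View pics/top0.png

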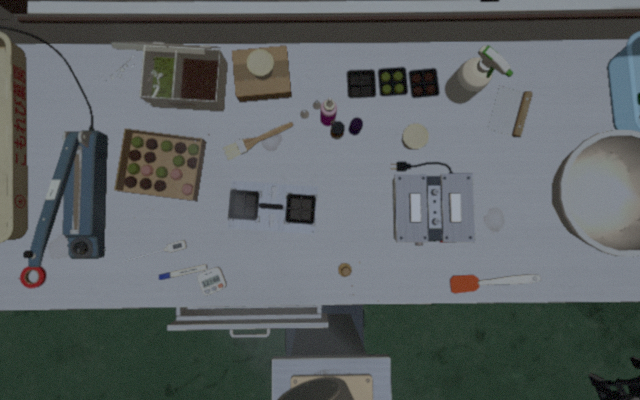

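View pics/scene0.png

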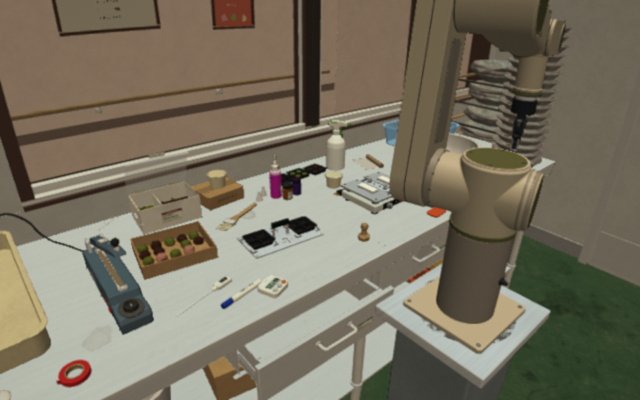

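```bash
cat > h.py <<'E'
import numpy as np,cv2
from scipy.spatial.transform import Rotation as R
from bench import r
def K(c): f=200/np.tan(np.radians(c['fovy']/2)); return f,c['cx'],c['cy'],c['k1']
def pose(n,s=None):
    c=r.get_calibration(n)
    if n!='wrist': return c,R.from_euler('xyz',c['attitude'],degrees=True).as_matrix(),np.array(c['position'])
    Rt=R.from_euler('xyz',s['tcp_rot'],degrees=True).as_matrix(); T=c['tool_from_camera']
    return c,Rt@T[:3,:3],Rt@T[:3,3]+s['tool_pos']
def ray(n,uv,s=None):
    c,A,o=pose(n,s); f,cx,cy,k=K(c)
    d=(np.atleast_2d(uv)-[cx,cy])/f; u=d.copy()
    for _ in range(10): u=d/(1+k*(u**2).sum(1,keepdims=True))
    return o,np.c_[u,np.ones(len(u))]@A.T
def plane(n,uv,z,s=None):
    o,d=ray(n,uv,s); return o+d*((z-o[2])/d[:,2])[:,None]
def proj(n,P,s=None):
    c,A,o=pose(n,s); f,cx,cy,k=K(c); q=(np.atleast_2d(P)-o)@A; u=q[:,:2]/q[:,2:]
    return u*(1+k*(u**2).sum(1,keepdims=True))*f+[cx,cy]
E
python3 - <<'E'
from h import *
p=np.load('top0.npz')['p'][:,:,::-1]
g=lambda a:cv2.resize(np.clip(a*1.6,0,255).astype(np.uint8),None,fx=4,fy=4,interpolation=3)
cv2.imwrite('pics/crop.png',np.hstack([g(p[175:245,220:325]),g(p[160:250,388:480][10:80])])) 
print(plane('top',[[272,207],[291,209],[245,205]],[5]),plane('top',[[395,173],[473,173],[473,243],[395,243],[434,208]],60))
E
```

```text
[[557.17162805 156.34451242   5.        ]
 [551.02506615 104.02203757   5.        ]
 [563.57781167 230.63111544   5.        ]] [[ 639.95301313 -173.81862694   60.        ]
 [ 637.5243107  -378.98330111   60.        ]
 [ 454.44891812 -371.17803174   60.        ]
 [ 456.76410623 -168.80137073   60.        ]
 [ 546.5375975  -273.29313925   60.        ]]
```

View pics/crop.png

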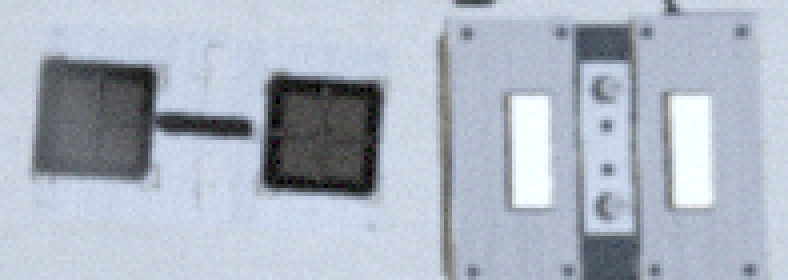

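```bash
python3 - <<'E'
from h import *
s=r.sense()
A=R.from_euler('xyz',s['tcp_rot'],degrees=True).as_matrix();print(A.round(3))
# want tool y along carrier x, options
th=np.radians(-5.6)
cx=np.array([np.cos(th),np.sin(th),0])
for sg in(1,-1):
    v=A.T@(sg*cx); print('turn',np.degrees(np.arctan2(v[2],v[1])))
print('delta',A.T@(np.array([540,156,260])-s['tool_pos']))
# studs + bed from top
print(plane('top',[[434.2,192.5],[434.8,221.7]],76))
E
```

```text
[[-0.     0.343 -0.939]
 [ 0.002 -0.939 -0.343]
 [-1.    -0.002 -0.   ]]
turn -64.35938131992141
turn 115.6406186800786
delta [ -28.64600543 -561.06376146 -560.69107649]
[[ 585.78714446 -270.03331861   76.        ]
 [ 510.5943112  -268.93741895   76.        ]]
```

Call:
move_arm(deltas=[[[2,-42,-44],-5],[[5,-84,-88],-10],[[7,-126,-132],-15],[[10,-168,-176],-20],[[12,-210,-220],-25],[[15,-252,-264],-30],[[17,-294,-308],-35],[[20,-336,-352],-40],[[22,-380,-396],-46],[[25,-424,-440],-52],[[27,-468,-486],-58],[[30,-512,-530],-64.4]], jaw=1)

```text
time: 1.6
tool_pos: [528.0, 100.7, 201.1]
tcp_rot: [-161.1, 89.9, 103.5]
ft_force: [0.4, -0.8, 1.4]
finger_gap: 85.5
```

```bash
python3 - <<'E'
from h import *
s=r.sense();print(s['time'],s['tool_pos'],s['joint_pos'])
A=R.from_euler('xyz',s['tcp_rot'],degrees=True).as_matrix();print(A.round(3))
print(A.T@(np.array([557,158,200])-s['tool_pos']))
E
```

```text
1.6 [528.00935509 100.66204546 201.07793335] [ 5.27272946e+00 -1.29800309e+00  9.75213207e+01  8.11756228e-02
  8.37883807e+01  1.06044793e+01]
[[-0.     0.996 -0.093]
 [ 0.001 -0.093 -0.996]
 [-1.    -0.    -0.001]]
[  1.14763037  23.52857404 -59.78586465]
```

Call:
move_arm(deltas=[[[1,12,-30],0],[[1,23,-60],0],[[1,23,-60],0]])

```text
time: 1.98
tool_pos: [556.4, 160.0, 199.2]
tcp_rot: [-125.8, 89.9, 139.0]
ft_force: [0.3, -0.7, 0.4]
finger_gap: 85.3
```

```bash
python3 - <<'E'
from h import *
s=r.sense();print(s['time'],s['tool_pos'],s['tcp_rot'])
p,d=r.snapshot('wrist');np.savez('w1.npz',p=p,d=d,**{k:s[k] for k in('tool_pos','tcp_rot')})
cv2.imwrite('pics/w1.png',p[:,:,::-1])
E
```

```text
1.975 [556.37872396 160.03949107 199.24470108] [-125.79345814   89.87108808  139.01207024]
```

View pics/w1.png

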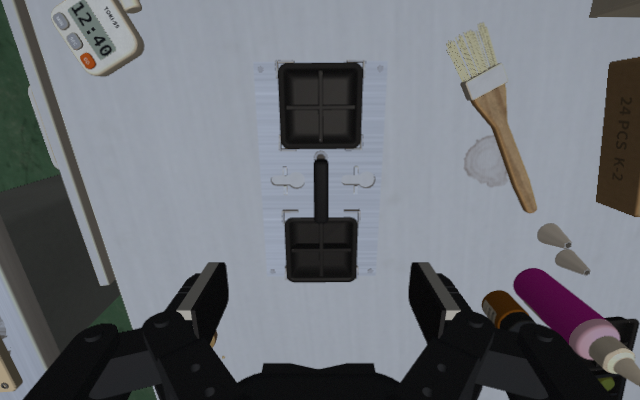

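```bash
python3 - <<'E'
from h import *
z=np.load('w1.npz');s={k:z[k] for k in('tool_pos','tcp_rot')};p=z['p']
g=cv2.cvtColor(p,cv2.COLOR_RGB2GRAY);m=(g<80).astype(np.uint8)
C=[]
for (a,b) in ((50,153),(222,295)):
    q=np.zeros_like(m);q[a:b,265:375]=m[a:b,265:375];q=cv2.morphologyEx(q,cv2.MORPH_OPEN,np.ones((15,15)))
    c=max(cv2.findContours(q,0,1)[0],key=cv2.contourArea);pts=cv2.boxPoints(cv2.minAreaRect(c));print(pts.round(1).tolist())
    W=plane('wrist',pts,23,s);print(W.round(1).tolist());C.append(W.mean(0))
print(C,np.degrees(np.arctan2(C[1][0]-C[0][0],C[1][1]-C[0][1])))
H=[]
for v in range(170,212,5):
    u=np.where(m[v,300:342])[0]+300;H.append([(u.min()+u.max())/2,v]); print(v,u.min(),u.max(),z['d'][v,320])
W=plane('wrist',H,58,s);print(W[[0,-1]]);k=np.polyfit(W[:,1],W[:,0],1);print('handle',k,np.degrees(np.arctan(k[0])))
v=np.where(m[140:240,321])[0]+140;print(v.min(),v.max(), plane('wrist',[[321,155],[321,222]],58,s))
E
```

```text
[[279.0, 63.0], [362.0, 63.0], [362.0, 148.0], [279.0, 148.0]]
[[530.3, 273.5, 23.0], [607.3, 266.4, 23.0], [603.4, 187.4, 23.0], [520.1, 195.0, 23.0]]
[[285.0, 222.0], [356.0, 222.0], [356.0, 281.0], [285.0, 281.0]]
[[516.3, 114.8, 23.0], [593.1, 107.9, 23.0], [589.2, 34.3, 23.0], [507.2, 41.6, 23.0]]
[array([565.27121373, 230.58324195,  23.        ]), array([551.44137636,  74.63512892,  23.        ])] -174.93213622249675
170 314 327 289.40683
175 314 327 289.6109
180 314 327 293.40176
185 314 327 294.76468
190 314 327 296.0243
195 314 327 296.7641
200 314 327 297.22137
205 314 327 301.9018
210 314 327 301.74533
[[560.32936957 176.44981311  58.        ]
 [556.88821778 137.64451662  58.        ]]
handle [8.86773667e-02 5.44682200e+02] 5.067583314755325
140 239 [[561.9999954  190.1725216   58.        ]
 [556.28084891 125.31568726  58.        ]]
```

Call:
move_arm(deltas=[[[40,2.4,3.8],0],[[85,2.4,3.8],0],[[125,2.4,3.8],0],[[155,2.4,3.8],0],[[169,2.4,3.8],0],[[169,2.4,3.8],0],[[169,2.4,3.8],0]])

```text
time: 2.9
tool_pos: [559.0, 154.9, 32.0]
tcp_rot: [161.6, 89.9, 66.4]
ft_force: [0.6, 0.4, 0.0]
finger_gap: 85.4
```

Call:
move_arm(deltas=[[[0,0,0],0],[[0,0,0],0],[[0,0,0],0],[[0,0,0],0],[[0,0,0],0],[[0,0,0],0]], jaw=-1, squeeze=80)

```text
time: 3.65
tool_pos: [559.2, 155.0, 32.4]
tcp_rot: [152.1, 89.9, 56.8]
ft_force: [-1.4, -1.1, 5.4]
finger_gap: 12.3
```

```bash
python3 - <<'E'
from h import *
s=r.sense();print(s['time'],s['tool_pos'],s['finger_gap'],s['ft_force'])
A=R.from_euler('xyz',s['tcp_rot'],degrees=True).as_matrix();print(A.round(3))
E
```

```text
3.65 [559.21736522 154.98009519  32.37294096] 12.34446933236071 [-1.39117743 -1.07994106  5.41114537]
[[ 0.001  0.996 -0.092]
 [ 0.001 -0.092 -0.996]
 [-1.     0.001 -0.001]]
```

Call:
move_arm(deltas=[[[-20,0,0],0],[[-60,0,0],0],[[-110,-5,15],0],[[-150,-20,55],0],[[-190,-38,100],-1],[[-218,-55,145],-1.5],[[-218,-73,195],-2],[[-218,-92,245],-2.5],[[-218,-111,295],-3],[[-218,-129,345],-3.5],[[-218,-145,390],-3.5],[[-218,-156,421],-3.5]])

```text
time: 5.15
tool_pos: [363.6, -251.8, 250.2]
tcp_rot: [137.1, 89.9, 45.3]
ft_force: [0.9, 0.0, -4.1]
finger_gap: 12.5
```

Call:
move_arm(deltas=[[[0,0,0],0],[[0,0,0],0],[[0,0,0],0]])

```text
time: 5.52
tool_pos: [363.9, -250.9, 250.3]
tcp_rot: [141.7, 89.9, 49.9]
ft_force: [-0.3, 0.3, -4.2]
finger_gap: 12.8
```

```bash
python3 - <<'E'
from h import *
s=r.sense();print(s['time'],s['tool_pos'],s['finger_gap'],s['ft_force'],s['wrist_torque'])
A=R.from_euler('xyz',s['tcp_rot'],degrees=True).as_matrix();print(A.round(3))
p,d=r.snapshot('wrist');np.savez('w2.npz',p=p,d=d,**{k:s[k] for k in('tool_pos','tcp_rot')})
cv2.imwrite('pics/w2.png',p[:,:,::-1])
E
```

```text
5.525 [ 363.93548064 -250.88126528  250.34213937] 12.790944592179004 [-0.26032323  0.3041515  -4.22174159] [-0.01367258 -0.03582202 -0.05846785]
[[ 0.001  1.    -0.031]
 [ 0.001 -0.031 -1.   ]
 [-1.     0.001 -0.001]]
```

View pics/w2.png

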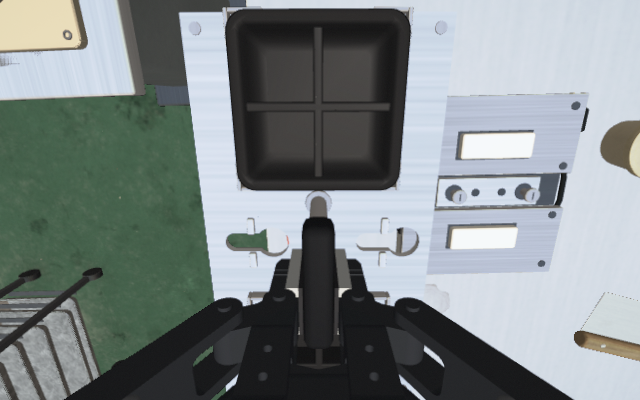

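```bash
python3 - <<'E'
from h import *
p=np.load('w2.npz')['p'][:,:,::-1]
a=cv2.resize(p[215:267,220:425],(820,208),interpolation=3)[:, :800]
b=cv2.resize(p[165:225,435:568],(798,360),interpolation=3);b=cv2.copyMakeBorder(b,0,0,0,2,0)
cv2.imwrite('pics/w2c.png',np.vstack([a,b]))
E
```

```text
(no output)
```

View pics/w2c.png

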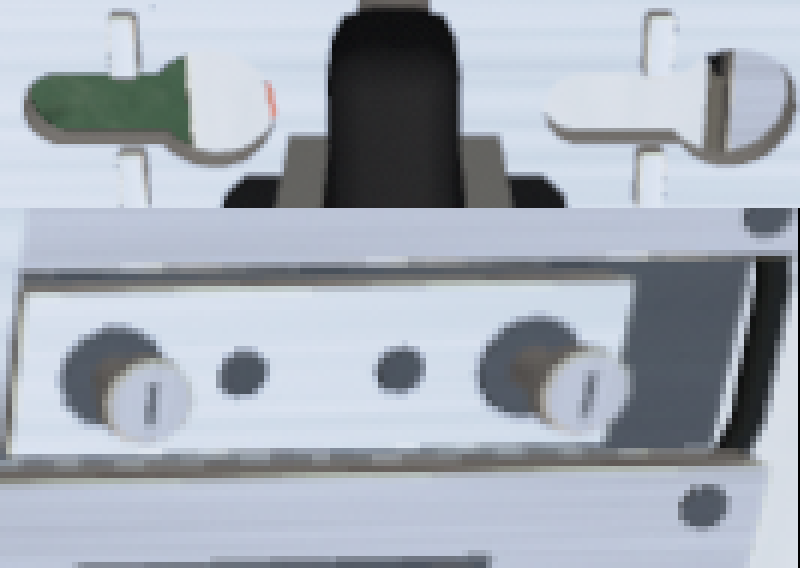

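```bash
python3 - <<'E'
from h import *
z=np.load('w2.npz');s={k:z[k] for k in('tool_pos','tcp_rot')};d=z['d']
A=R.from_euler('xyz',s['tcp_rot'],degrees=True).as_matrix()
yaw=lambda v:np.degrees(np.arctan2(v[1],v[0]))
zt=s['tool_pos'][2]-32.4+5
h=plane('wrist',[[273.25,241.6],[403.25,241.6]],zt,s); st=plane('wrist',[[459.7,196.7],[532.5,195.3]],75,s)
for n,q in(('holes',h),('studs',st)): print(n,q.round(1).tolist(),np.linalg.norm(q[1]-q[0]),yaw(q[1]-q[0]),'mid',q.mean(0).round(1))
print('tool yaw',yaw(A[:,1]))
c=lambda x,y:[435+x/6,165+(y-208)/6]
for a,b in(((20,478),(768,463)),((20,270),(745,258)),):
    q=plane('wrist',[c(*a),c(*b)],60,s);print('edge',q.round(1).tolist(),yaw(q[1]-q[0]))
# bed corner screws and stud bar
q=plane('wrist',[[576,106],[563,166],[552,215],[542,264]],60,s);print('screws',q.round(1).tolist())
print('depth stud',[d[int(v),int(u)] for u,v in((460,197),(532,195))])
for u,v in ((460,197),(532,195),(330,27),(441,100),(210,100)):
    o,dd=ray('wrist',[u,v],s);print((o+dd*d[v,u]).round(1))
# top camera
print('top studs',plane('top',[[434.2,192.5],[434.8,221.7]],75).round(1).tolist())
E
```

```text
holes [[337.9, -251.4, 222.9], [415.1, -253.9, 222.9]] 77.21232321216823 -1.7982892717883787 mid [ 376.5 -252.7  222.9]
studs [[513.6, -275.2, 75.0], [591.0, -276.0, 75.0]] 77.41579416190629 -0.6224030198977328 mid [ 552.3 -275.6   75. ]
tool yaw -1.7769334025345958
edge [[498.2, -295.0, 60.0], [638.9, -296.5, 60.0]] -0.5922211137529215
edge [[494.7, -255.0, 60.0], [626.4, -256.7, 60.0]] -0.7472061348311818
screws [[629.4, -186.6, 60.0], [628.9, -248.7, 60.0], [628.2, -305.1, 60.0], [628.8, -367.8, 60.0]]
depth stud [np.float32(331.1264), np.float32(330.32986)]
[[ 512.6 -274.5   78. ]]
[[ 588.3 -274.6   78.1]]
[[ 373.2 -141.4  237. ]]
[[ 430.  -174.1  223.9]]
[[ 311.5 -170.4  223.6]]
top studs [[585.9, -270.4, 75.0], [510.6, -269.3, 75.0]]
```

Call:
move_arm(deltas=[[[30,13,6],0],[[60,26,12],-0.5],[[90,39,17],-1.1],[[110,47,20],-1.1],[[120,52,22],-1.1],[[120,52,22],-1.1],[[120,52,22],-1.1]])

```text
time: 6.45
tool_pos: [415.8, -274.5, 131.4]
tcp_rot: [98.3, 89.9, 7.6]
ft_force: [-0.2, -0.6, -3.9]
finger_gap: 12.6
```

```bash
python3 - <<'E'
from h import *
s=r.sense();print(s['time'],s['tool_pos'],s['ft_force'])
p,d=r.snapshot('wrist');np.savez('w3.npz',p=p,d=d,**{k:s[k] for k in('tool_pos','tcp_rot')})
p=p[:,:,::-1]; cv2.imwrite('w3.png',p)
st=plane('wrist',[[0,0]],75,s)
uv=proj('wrist',[[513.6,-275.2,75],[591,-276,75]],s);print(uv)
c=uv.mean(0).astype(int);v0=max(c[1]-45,0);u0=min(max(c[0]-100,0),440)
a=cv2.resize(p[215:267,220:420],(800,208),interpolation=3)
b=cv2.resize(p[v0:v0+90,u0:u0+200],(800,360),interpolation=3);print('off',u0,v0)
cv2.imwrite('pics/w3c.png',np.vstack([a,b]))
E
```

```text
6.45 [ 415.84977314 -274.5107555   131.42075649] [-0.2149512  -0.6017125  -3.94160431]
[[460.76001562 220.51796906]
 [572.98856357 220.25875981]]
off 416 175
```

View pics/w3c.png

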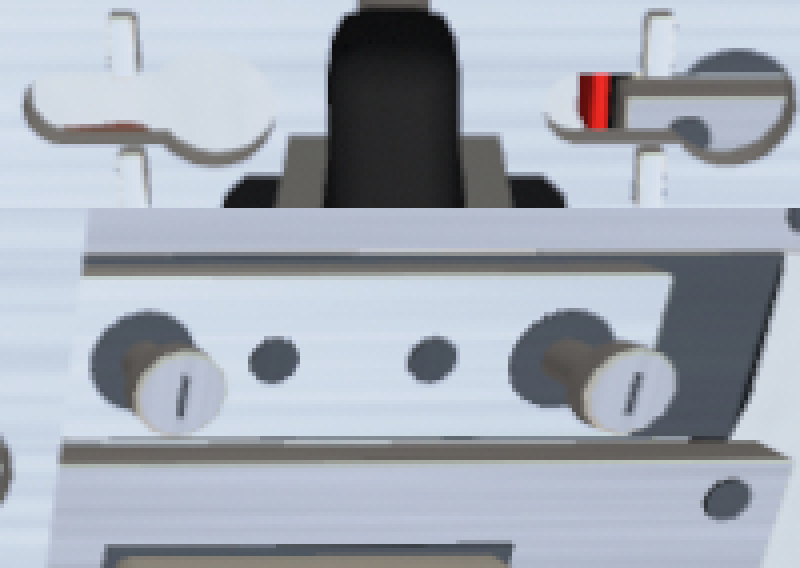

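Call:
move_arm(deltas=[[[0,20,-0.3],0],[[0,50,-0.8],0],[[0,80,-1.2],0],[[0,105,-1.5],0],[[0,120,-1.8],0],[[0,124,-1.8],0],[[0,124,-1.8],0],[[0,124,-1.8],0]])

```text
time: 7.5
tool_pos: [539.3, -274.4, 132.0]
tcp_rot: [89.5, 89.9, -1.1]
ft_force: [-0.3, -0.8, -4.4]
finger_gap: 12.7
```

```bash
python3 - <<'E'
from h import *
s=r.sense();print(s['time'],s['tool_pos'],s['ft_force'],s['wrist_torque'])
A=R.from_euler('xyz',s['tcp_rot'],degrees=True).as_matrix();print(A.round(4),A.T@(np.array([539.9,-274.2,131.4])-s['tool_pos']))
E
```

```text
7.5 [ 539.32064829 -274.38172527  132.0475823 ] [-0.31616756 -0.78882688 -4.37090446] [ 0.03345133  0.00458748 -0.01419114]
[[ 0.0022  0.9999 -0.0118]
 [-0.     -0.0118 -0.9999]
 [-1.      0.0022  0.    ]] [ 0.64886901  0.57571594 -0.18856158]
```

Call:
move_arm(deltas=[[[8,0.5,-0.1],0],[[15,0.5,-0.1],0],[[19,0.5,-0.1],0],[[20,0.5,-0.1],0],[[20,0.5,-0.1],0],[[20,0.5,-0.1],0]])

```text
time: 8.25
tool_pos: [540.1, -274.4, 112.4]
tcp_rot: [83.1, 89.8, -7.6]
ft_force: [0.5, -0.6, -3.5]
finger_gap: 12.7
```

```bash
python3 - <<'E'
from h import *
s=r.sense();print(s['time'],s['tool_pos'],s['ft_force'])
p,d=r.snapshot('wrist');np.savez('w4.npz',p=p,d=d,**{k:s[k] for k in('tool_pos','tcp_rot')})
p=p[:,:,::-1]
cv2.imwrite('pics/w4c.png',cv2.resize(p[205:275,215:425],(798,266),interpolation=3))
E
```

```text
8.25 [ 540.09836315 -274.42282056  112.39528009] [ 0.46787805 -0.56837114 -3.47392799]
```

View pics/w4c.png

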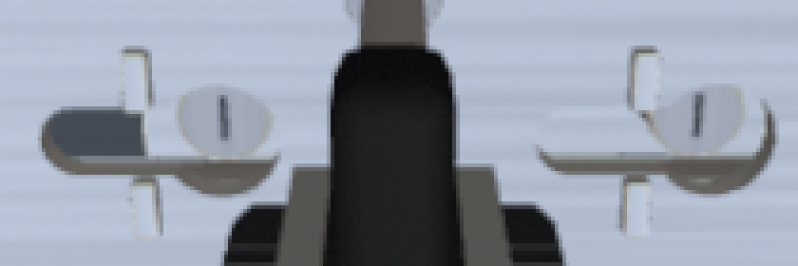

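```bash
python3 - <<'E'
from h import *
z=np.load('w4.npz');s={k:z[k] for k in('tool_pos','tcp_rot')}
c=lambda x,y:[215+x/3.8,205+y/3.8]
h=plane('wrist',[[273.25,241.6],[403.25,241.6]],s['tool_pos'][2]-27.4,s);t=plane('wrist',[c(224,117),c(697,114)],76,s)
print(h,t,t-h)
E
```

```text
[[ 514.10772183 -275.51895319   84.99528009]
 [ 591.33183894 -276.51456288   84.99528009]] [[ 513.32999373 -275.83477703   76.        ]
 [ 590.62158803 -276.2885528    76.        ]] [[-0.7777281  -0.31582384 -8.99528009]
 [-0.71025092  0.22601008 -8.99528009]]
```

Call:
move_arm(deltas=[[[1,-0.7,0],-0.2],[[2,-0.7,0],-0.2],[[4,-0.7,0],-0.2],[[5.5,-0.7,0],-0.2],[[7,-0.7,0],-0.2],[[8.5,-0.7,0],-0.2],[[8.5,-0.7,0],-0.2]])

```text
time: 9.18
tool_pos: [539.3, -274.3, 103.7]
tcp_rot: [87.0, 89.9, -3.5]
ft_force: [0.5, 0.5, -4.1]
finger_gap: 12.5
```

Call:
move_arm(deltas=[[[1.5,0,0],0],[[3,0,0],0],[[4,0,0],0],[[5,0,0],0],[[6,0,0],0],[[7,0,0],0],[[7,0,0],0]])

```text
time: 10.05
tool_pos: [539.5, -274.5, 97.0]
tcp_rot: [82.7, 89.8, -7.8]
ft_force: [-2.2, 1.1, 5.3]
finger_gap: 12.7
```

Call:
move_arm(deltas=[[[1,0,0],0],[[2,0,0],0],[[3.2,0,0],0],[[3.2,0,0],0],[[3.2,0,0],0]])

```text
time: 10.68
tool_pos: [539.5, -274.5, 94.2]
tcp_rot: [81.0, 89.8, -9.4]
ft_force: [-4.3, 2.7, 6.9]
finger_gap: 12.5
```

Call:
move_arm(deltas=[[[0.5,0,0],0],[[0.8,2,0],0],[[0.8,4,0],0],[[0.8,6,0],0],[[0.8,8,0],0],[[0.8,8,0],0]])

```text
time: 11.42
tool_pos: [547.6, -275.1, 94.0]
tcp_rot: [67.3, 89.8, -23.2]
ft_force: [-4.5, 0.8, 6.9]
finger_gap: 12.6
```

Call:
move_arm(deltas=[[[0.6,2,-0.4],0],[[0.6,4,-0.4],0],[[0.6,6,-0.4],0],[[0.6,8,-0.4],0],[[0.6,10,-0.4],0],[[0.6,10,-0.4],0]])

```text
time: 12.18
tool_pos: [557.8, -275.3, 94.1]
tcp_rot: [57.4, 89.8, -33.1]
ft_force: [-3.0, -0.5, 6.9]
finger_gap: 12.3
```

Call:
move_arm(deltas=[[[0.3,1.5,-0.2],0],[[0.3,3,-0.2],0],[[0.3,4,-0.2],0],[[0.3,5,-0.2],0],[[0.3,5,-0.2],0],[[0.3,5,-0.2],0]])

```text
time: 12.92
tool_pos: [562.8, -275.7, 94.4]
tcp_rot: [50.3, 89.7, -40.2]
ft_force: [-3.7, -0.5, 7.3]
finger_gap: 12.9
```

Call:
move_arm(deltas=[[[0.3,1,-0.4],0],[[0.3,2,-0.4],0],[[0.3,3,-0.4],0],[[0.3,3,-0.4],0]])

```text
time: 13.42
tool_pos: [564.3, -275.8, 94.2]
tcp_rot: [9.6, 89.8, -80.9]
ft_force: [-10.9, 1.0, 9.1]
finger_gap: 12.2
```

Call:
move_arm(deltas=[[[-1,-0.5,0],0],[[-2,-0.7,0],0],[[-3,-0.7,0],0],[[-4,-0.7,0],0],[[-4,-0.7,0],0]])

```text
time: 14.05
tool_pos: [563.8, -275.9, 98.3]
tcp_rot: [16.4, 89.8, -74.1]
ft_force: [-0.6, 1.1, 3.9]
finger_gap: 12.6
```

Call:
move_arm(deltas=[[[0,0,0],0],[[0,0,0],0],[[0,0,0],0],[[0,0,0],0],[[0,0,0],0],[[0,0,0],0],[[0,0,0],0]], jaw=1)

```text
time: 14.92
tool_pos: [563.8, -275.9, 98.3]
tcp_rot: [16.5, 89.8, -74.0]
ft_force: [-0.2, -0.1, -0.2]
finger_gap: 85.5
```

Released; lift clear and check.

Call:
move_arm(deltas=[[[-15,0,0],0],[[-40,0,0],0],[[-70,0,0],0],[[-90,0,0],0],[[-90,0,0],0]])

```text
time: 15.55
tool_pos: [565.0, -276.3, 191.3]
tcp_rot: [41.2, 89.5, -49.3]
ft_force: [0.7, -0.7, -0.6]
finger_gap: 85.4
```

```bash
python3 - <<'E'
from h import *
s=r.sense();print(s['time'],s['tool_pos'],s['ft_force'])
p,d=r.snapshot('wrist');np.savez('w5.npz',p=p,d=d,**{k:s[k] for k in('tool_pos','tcp_rot')})
cv2.imwrite('pics/w5.png',p[:,:,::-1])
E
```

```text
15.55 [ 565.04636813 -276.34800609  191.25812942] [ 0.74580984 -0.66850321 -0.63204876]
```

View pics/w5.png

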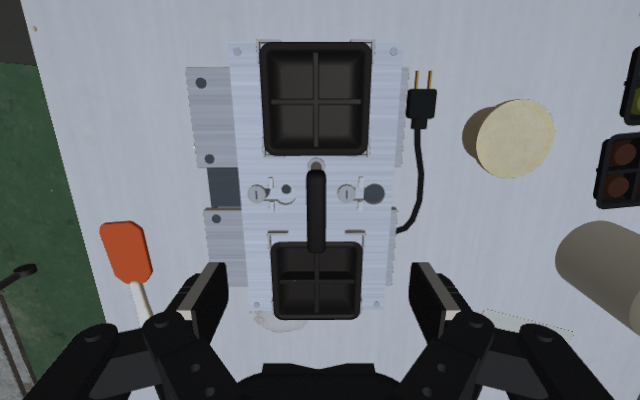

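```bash
python3 - <<'E'
from h import *
z=np.load('w5.npz');s={k:z[k] for k in('tool_pos','tcp_rot')};d=z['d']
def Z(u,v):
    V,U=np.mgrid[v-2:v+3,u-2:u+3];uv=np.c_[U.ravel(),V.ravel()];o,q=ray('wrist',uv,s)
    return np.median(o+q*d[V,U].reshape(-1,1),0).round(1)
for n,(u,v) in dict(plate1=(246,100),plate2=(383,100),plate3=(252,280),plate4=(376,280),p5=(256,228),p6=(380,228),bed1=(210,120),bed2=(212,260),bed3=(220,100),bed4=(225,260)).items(): print(n,Z(u,v))
bl=plane('wrist',[[201,83],[209,159],[216,219]],60,s);print('front screws',bl.round(1).tolist())
E
```

```text
plate1 [ 510.  -198.6   72.2]
plate2 [ 618.2 -199.6   71.8]
plate3 [ 502.3 -362.7   71.9]
plate4 [ 620.9 -363.5   71.8]
p5 [ 509.8 -308.4   71.7]
p6 [ 621.6 -309.8   71.9]
bed1 [ 475.9 -214.4   61.1]
bed2 [ 463.4 -345.4   61.2]
bed3 [ 486.1 -198.5   61.4]
bed4 [ 475.5 -345.9   61.3]
front screws [[471.8, -185.2, 60.0], [471.0, -247.6, 60.0], [470.8, -304.0, 60.0]]
```

```bash
python3 -c "
from bench import r
print(r.hand_in(), r.sense()['time'])"
```

```text
the job is handed in; nothing more can be done
the job is handed in; nothing more can be done
```

The carrier is mounted and locked on the vibrating table, and the job was handed in after about 16 s of the 64 s allowed; no verdict was reported.

I gripped the handle, measured the studs with the wrist camera (the bar is about 14 mm forward of the middle) and lowered the round holes over the heads with no contact force. I then pressed the carrier down and slid it about 24 mm along +x to a soft stop of about 11 N. After letting it rise I released it and lifted clear.

- **Locked:** the last picture shows both heads at the slot ends, past the ridges. The plate's underside is about 5.7 mm above the bed (6 expected) and level to about 0.5 mm.
- **Position:** the carrier sits about 13.5 mm forward of the bed's centre, within the 19.5 mm limit, and about 1 mm off in y.
- **Forces:** every reading I took stayed at or below about 15 N, and the gripper touched nothing at the end. I did not re-measure the bystanders, but the path stayed well clear of them.
- **Disagreement:** the top camera placed the studs 4–6 mm away from where the wrist camera did. I went by the wrist camera, because its views agreed with each other, and the heads went through the holes freely.

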